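Clamp a turned sleeve in the bench vise

TASK

Take the turned steel sleeve that stands on the bench (not one from the yellow bin) and stand it upright on the bed of the vise, between the jaws in front of the V-shaped notch, and let go of it. Then crank the vise handle clockwise until the sliding jaw has pushed the sleeve home into the V and clamps it firmly, and let go of the handle. Leave the other parts on the bench where they stand.

Things in the scene. Friction and masses are not known exactly. Their poses are not given: they have to be found in the camera images.
- vise: Grey machine vise fixed to the bench, 185 x 96 mm. Origin: on the bench under its middle. x: along the screw, from the crank end to the fixed V-jaw; y across; z up. Its flat bed, on which a part stands, is at z = 50 mm; the jaws are 60 mm wide (y), their tops at z = 78 mm. A 36 mm round seated in the V has its axis at about x = 45 mm, y = 0. Screw axis: y = 0, z = 68 mm.
- v_jaw: The fixed steel jaw of the vise with an upright V notch (120 degrees, 28 mm wide at the mouth, mouth at vise x = +58 mm) facing -x. Its frame is the same as the frame of the vise.
- jaw: The sliding steel jaw. Origin: middle of the lower edge of its flat clamping face, on the bed; it slides along +x of the vise to close. Starts with its face at vise x = +3 to +12 mm; the face is at about +27 mm when it touches a seated 36 mm sleeve.
- crank (a joint): Crank angle (rad). 0: arm straight up. Grows clockwise as seen from the handle end (right-hand turning about the vise's +x): from the top to the vise's -y side, down, up on +y. Growing closes the vise, 10 mm a turn; contact after 1.6 to 2.7 turns. It takes 3 to 4 N at the handle, and 4 N more per 100 N of clamping. Let go, it stays put, or springs back a little to about 60 N.
- crank_grip (a point): Grip point on the black round crank handle: 18 mm in diameter, 58 mm long, parallel to the screw, 38 mm off the screw axis; this point is its middle, at vise x = -138 mm, 36 mm outside the crank arm. The handle spins freely on its pin, so it can be pinched from above, fingers either side along the vise's y, and carried round its circle with the hand always pointing down.
- sleeve: Turned steel sleeve (tube), 36 mm outer diameter, 49 mm high, slightly narrower in its upper part, standing upright; 0.16 kg. Origin: centre of its underside; z along its axis.
- union: Bystander: threaded steel union with a hexagon, 31 mm wide, 41 mm high, standing. Origin: centre of underside.
- cap_nut: Bystander: brass cap nut, 30 mm diameter, 22 mm high. Origin: centre of underside.
- brass_mass: Bystander: brass calibration mass with a knob, 30 mm diameter, 46 mm high. Origin: centre of underside.
- plug: Bystander: steel blanking plug, 27 mm diameter, 22 mm high, on the right of the vise. Origin: centre of underside.
Things that resemble listed ones, but are neither listed nor needed, are in the scene too. What is shaped like the sleeve but brown or orange is not meant.

How it is judged:
On the way, in this order (a step that is already met when the one before it is completed fails the run):
1. the sleeve stands upright on the bed between the jaws, let go (x of sleeve in the frame of vise between 0.015 and 0.052 m and y of sleeve in the frame of vise between -0.015 and 0.015 m and z of sleeve in the frame of vise between 0.045 and 0.055 m and angle between sleeve's own z axis and vertical below 0.1 rad and contact force between the fingers and sleeve below 0.2 N and contact force between jaw and sleeve below 10 N), for 0.2 s.
2. the sliding jaw clamps the sleeve in the V (contact force between each of jaw, v_jaw and sleeve above 20 N), for 0.2 s.
At the end, for the whole second after the job is handed in: The sleeve stands upright (within 0.1 rad) on the vise bed (underside within 5 mm of it), centred in the V (within 5 mm), clamped with more than 20 N between the sliding jaw and the V-jaw, at rest; the handle is released (all of step 2 and x of sleeve in the frame of vise between 0.04 and 0.052 m and y of sleeve in the frame of vise between -0.005 and 0.005 m and z of sleeve in the frame of vise between 0.045 and 0.055 m and angle between sleeve's own z axis and vertical below 0.1 rad and linear speed of sleeve below 0.01 m/s); the robot touches nothing.
It fails at once if another part on the bench is displaced by more than 25 mm (distance of any of union, cap_nut, brass_mass, plug from where it was at the start of the episode above 0.025 m).
It also fails if it takes over 72 s, if anything falls off the work surface, if the arm or the gripper's body presses on something with over 40 N, if the wrist force passes 120 N, or if a joint passes its speed limit or range.

ROBOT

A 6-joint arm with a two-finger parallel gripper is mounted at the origin on a cart in front of the work surface, level with it; the furniture and walls round the work are solid. World frame = base frame: x ahead of the robot, y to its left, z up, the work surface at z = 0. Lengths are in m, angles in rad, forces in N, time in s.
With the tool pointing down it reaches from about 0.35 to 0.875 m from the base axis. Payload 15.5 kg.
Tool frame: the origin (TCP) lies at the very end of the fingers, on their centre line; the grasp point (between the pads) lies 19 mm behind it; z points along the fingers, y is the line along which they close (so a half turn about z gives the same grasp; the last joint's range is limited). The gripper opens to 85 mm and grips with 20 to 120 N. Pads are 22 mm wide; open, the fingers measure 114 mm over their backs; the gripper's body (76 mm by 85 mm) begins 54 mm behind the grasp point. The pads swing forward as they close: fully open they stand 13 mm farther back than shut.
Start: joints at [-1.371, 0.494, 1.345, -0, 1.302, -0.096], TCP at [0.182, -0.598, 0.231] pointing down, gripper open.
Joint ranges: [-2.91, 2.91], [-0.82, 2.16], [0.22, 2.67], [-1.22, 4.37], [0.12, 2.79], [-3.08, 3.08]. Speed limits (rad/s): [1.89, 1.89, 2.57, 3.01, 3.01, 3.01].

INTERFACE

Orientations are given as a 3x3 rotation matrix whose columns are the frame's x, y, z axes.
In Python, from plant import arm, viewer gives the robot as it stands. The module is installed in compiled form; this text tells all that it offers.
- The arm moves only by the tool step_arm, never from a script. Its argument "commands" is text: rows parted by semicolons, each of 5 numbers parted by spaces: the shift along the tool's x, y, z in m, then the turn about the tool's z in degrees, then the finger opening in m, from 0 to 0.0854. In form: tx ty tz turn claw; .... A call has 1 to 8 rows; each row shifts and turns the commanded pose from where the row before left it, along the tool's axes as they then stand; what a row does not reach is not made up. A row lasts 1/12 s, in which the tool goes at most 41.7 mm and 7.16 degrees, less where a joint would pass 70% of its speed; a pose out of reach is approached as far as the arm can. A call is refused whole if a number of a shift passes 0.0417 or a number of a turn 7.16, either way. A call with a gripper value outside its range is refused whole. The fingers move at their own pace and stop on an object; "force" is the grip in N (left out, the last holds). Time passes only in rows, so rows that do not move let the fingers close. It gives the time, the measured TCP pose, the force, the opening and the grip force at its end, in the units of the state.
- arm.observe(): the state, without advancing time (a new reading comes with each control period).
- viewer.camera(name): name is "side" or "top" or "wrist"; returns the picture (420x560x3 uint8, blue, green, red); there is no depth.
- viewer.camera_info(name): a dict with "camera_matrix" (3x3 intrinsics, pixels), "dist" ([k1, k2, p1, p2, k3] as OpenCV has them; the pictures are not rectified), "world_to_cam" (4x4, takes a point from world to camera coordinates). Camera axes: x right, y up, looking along -z (the intrinsics and any distortion apply to the point x, -y, -z); pixel columns grow to the right and rows downward; lengths in m; the calibration is good to about 2 mm. A picture is of the moment at which its call begins: read the wrist's pose just before it. camera_info takes no time and is no camera call; for the wrist camera it gives the pose at the moment of the call.
- arm.close_job(): hands the job in; it is judged then, once.
Trained networks look in the newest picture that a camera, given by its name, has taken for a name from the list of things; names that differ only in an ending like _2 or _b are one class to them, and where a whole thing is asked for, a point or a joint stands for the part that bears it (a point fixed in the world has none). Each returns a list of dicts, best first, with "score" (0 to 1); they miss things now and then, are a little off and sometimes report something else, mostly with a low value. They report only what shows in the picture. A call takes as long as a camera call. They do not tell look-alikes from the thing itself.
- viewer.trace(label, camera): "pixels" (420x560 bool, what is visible of it) and "rect" ([left, top, width, height] in pixels, round what is visible of it).
- viewer.landmark_of(label, camera): "centre" ([column, row] in pixels: a listed point, or the origin of a listed thing).
The state is a dict: "time_s": time; "joint_pos": joint angles; "qd": joint speeds; "joint_efforts": joint torques, N m; "tcp_pos": TCP position; "tcp_rot": TCP orientation; "ft_force": force on the tool from outside, world axes, zero at the start; "ft_torque": the same for the moment, N m; "finger_gap": opening from 0.0 (shut) to 1.0 (fully open); "finger_force": force on a finger pad.
Only numpy, scipy, OpenCV 4.12 (cv2) and the standard library are available. Lean on these libraries where they do the work, as an engineer would, in place of code of your own. Each camera call takes 0.05 s, during which the arm holds its last target. There are 200 camera calls.

## Working session

There is one attempt and no reset: what is moved stays moved. The work goes in short steps, Python scripts to look and compute and a tool call to move; the robot and the scene stay as the last step left them, time stands still between calls to the robot, and variables do not carry over. Pictures are saved under pics/ and viewed, at most 10 in all, crops included, and the job is handed in when it is done.

Besides the shell and the picture viewer there is one more tool, called after "Call:" by a JSON object that holds its "api" and its "payload", one argument or row to a line. step_arm: Moves the arm, as the interface text tells. Its arguments: {"type":"object","properties":{"commands":{"type":"string"},"force":{"type":"number"}},"required":["commands"]}

```bash
mkdir -p pics
cat > h.py <<'E'
import numpy as np, cv2
from plant import arm, viewer
def info(n):
    i=viewer.camera_info(n); return np.array(i["camera_matrix"]),np.array(i["dist"]),np.array(i["world_to_cam"])
def ray(n,px,I=None):
    K,D,T=I or info(n); u=cv2.undistortPoints(np.array([[px]],float),K,D)[0,0]
    d=T[:3,:3].T@np.array([u[0],-u[1],-1]); c=-T[:3,:3].T@T[:3,3]; return c,d
def onz(n,px,z,I=None):
    c,d=ray(n,px,I); return c+d*(z-c[2])/d[2]
def proj(n,P,I=None):
    K,D,T=I or info(n); p=T[:3,:3]@np.array(P,float)+T[:3,3]; p=p*[1,-1,-1]
    return cv2.projectPoints(p.reshape(1,3),np.zeros(3),np.zeros(3),K,D)[0][0,0]
def tri(obs):
    A=np.zeros((3,3));b=np.zeros(3)
    for n,px in obs:
        c,d=ray(n,px); d=d/np.linalg.norm(d); M=np.eye(3)-np.outer(d,d); A+=M;b+=M@c
    return np.linalg.solve(A,b)
E
python3 - <<'E'
from h import *
ims=[viewer.camera(n) for n in("top","side")]
cv2.imwrite("pics/top.png",ims[0]);cv2.imwrite("pics/side.png",ims[1])
np.set_printoptions(precision=3,suppress=True)
for n in("top","side"):
    I=info(n);print(n,(-I[2][:3,:3].T@I[2][:3,3]))
    for l in("vise","v_jaw","jaw","crank_grip","sleeve","union","cap_nut","brass_mass","plug"):
        for r in viewer.landmark_of(l,n)[:4]:
            print(n,l,round(r["score"],2),np.array(r["centre"]).round(1),onz(n,r["centre"],0.0,I))
print(arm.observe())
E
```

```text
top [ 0.333 -0.014  1.146]
top vise 0.97 [270.5 201.5] [0.51 0.01 0.  ]
top jaw 0.58 [267.  197.3] [0.523 0.02  0.   ]
top crank_grip 0.55 [321.2 197.6] [ 0.519 -0.137  0.   ]
top sleeve 0.66 [176.1 199.7] [0.52  0.285 0.   ]
top sleeve 0.47 [215.6 178.8] [0.58 0.17 0.  ]
top sleeve 0.45 [219.2 231.7] [0.425 0.158 0.   ]
top sleeve 0.42 [200.4 213.4] [0.479 0.213 0.   ]
top union 0.58 [188.4 182. ] [0.572 0.25  0.   ]
top cap_nut 0.55 [152.1 192.4] [0.543 0.357 0.   ]
top brass_mass 0.62 [170.  223.6] [0.451 0.301 0.   ]
top plug 0.67 [189.8 182.1] [0.572 0.245 0.   ]
top plug 0.37 [392.3 235. ] [ 0.407 -0.339  0.   ]
side [0.256 1.222 0.669]
side vise 0.82 [260.3 234.3] [0.51  0.009 0.   ]
side vise 0.23 [312.5 185.6] [ 0.404 -0.347  0.   ]
side v_jaw 0.42 [260.5 232.8] [ 0.511  0.    -0.   ]
side jaw 0.52 [256.2 220.8] [ 0.537 -0.069  0.   ]
side crank_grip 0.63 [271.1 184.1] [ 0.542 -0.341  0.   ]
side sleeve 0.9 [260.2 274.9] [0.472 0.207 0.   ]
side sleeve 0.59 [235.3 289.8] [0.516 0.277 0.   ]
side sleeve 0.59 [218.7 308.8] [0.535 0.352 0.   ]
side sleeve 0.52 [303.9 248.3] [0.384 0.068 0.   ]
side union 0.53 [211.8 277.6] [0.583 0.236 0.   ]
side cap_nut 0.64 [217.9 311.9] [0.534 0.363 0.   ]
side brass_mass 0.77 [260.4 301.1] [0.452 0.311 0.   ]
side plug 0.39 [308.2 183.4] [ 0.42  -0.363  0.   ]
{'time_s': 1.0, 'joint_pos': array([-1.371,  0.494,  1.345,  0.   ,  1.302, -0.095]), 'qd': array([-0.   ,  0.001, -0.002, -0.003,  0.001, -0.   ]), 'joint_efforts': array([ -0.001, -88.204, -38.427,  -0.   ,   0.001,  -0.   ]), 'tcp_pos': array([ 0.182, -0.598,  0.231]), 'tcp_rot': array([[ 0.957,  0.291,  0.   ],
       [ 0.291, -0.957, -0.   ],
       [ 0.   ,  0.   , -1.   ]]), 'ft_force': array([-0.029, -0.017, -0.723]), 'ft_torque': array([-0.001,  0.05 , -0.012]), 'finger_force': 0.0, 'finger_gap': 0.9980002008935632}
```

Run:
```python
import cv2,numpy as np
t=cv2.imread("pics/top.png")[150:270,120:420];s=cv2.imread("pics/side.png")[160:330,190:330]
cv2.imwrite("pics/c1.png",cv2.resize(t,(800,320),interpolation=cv2.INTER_CUBIC))
cv2.imwrite("pics/c2.png",cv2.resize(s,None,fx=3.5,fy=3.5,interpolation=cv2.INTER_CUBIC))
```

```text
(no output)
```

View pics/c1.png

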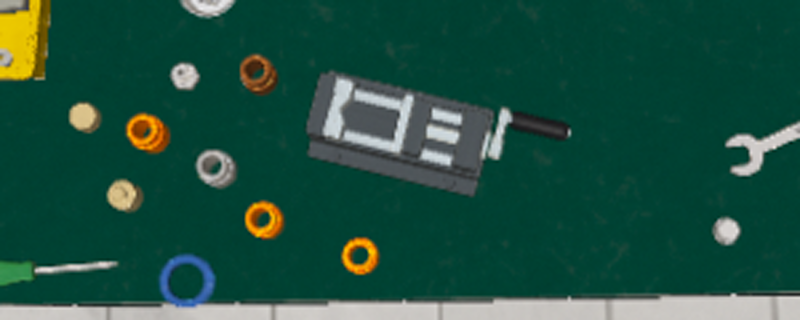

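View pics/c2.png

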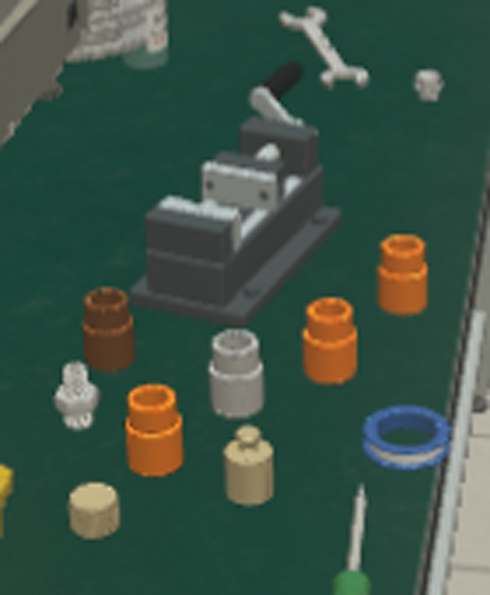

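The list for "sleeve" in the top view:
- Grey steel sleeve at (200,213). The side view shows it at (257,267). This is my choice.
- Orange look-alikes at (176,200), (219,232) and (255,246).
- Brown look-alike at (216,178).
- The small steel union at (189,182) is a bystander.

The vise's V end points left (+y) and the crank end points right.

Run:
```python
from h import *
np.set_printoptions(precision=4,suppress=True)
for n in("top","side"): viewer.camera(n)
g=[(n,viewer.landmark_of("crank_grip",n)[0]["centre"]) for n in("top","side")]
G=tri(g);print("grip",G,[proj(n,G)-p for n,p in g])
s=[("top",(200.4,213.4)),("side",(260.2,274.9))]
S=tri(s);print("sleeve",S,[proj(n,S)-p for n,p in s])
V=tri([("top",(270.5,201.5)),("side",(260.3,234.3))]);print("vise",V)
for l in("vise","sleeve"):
  for r in viewer.trace(l,"top")[:5]:
    c=cv2.minAreaRect(np.argwhere(r["pixels"])[:,::-1].astype(np.float32)); print(l,r["score"],r["rect"],c, [onz("top",p,.06)[:2] for p in cv2.boxPoints(c)])
d=G-V;print(np.degrees(np.arctan2(-d[1],-d[0])))
```

```text
grip [ 0.5045 -0.131   0.091 ] [array([-0.352 , -2.4569]), array([2.273 , 0.2975])]
sleeve [0.4748 0.212  0.0033] [array([0.1676, 1.279 ]), array([-1.5578, -0.2242])]
vise [0.5101 0.01   0.0007]
vise 0.56 [234.4, 177.4, 96.5, 43.2] ((282.3583679199219, 202.70867919921875), (96.24950408935547, 35.08496856689453), 12.362493515014648) [array([0.4805, 0.1155]), array([0.5759, 0.0947]), array([ 0.5137, -0.1635]), array([ 0.4197, -0.1397])]
sleeve 0.68 [246.7, 237.9, 14.1, 12.8] ((254.9000244140625, 246.7000274658203), (12.074766159057617, 10.28591251373291), 26.56505012512207) [array([0.3734, 0.0735]), array([0.3981, 0.0608]), array([0.383 , 0.0318]), array([0.3585, 0.0444])]
sleeve 0.53 [207.6, 170.5, 17.0, 17.9] ((216.25001525878906, 178.25), (14.849242210388184, 11.31370735168457), 45.0) [array([0.5727, 0.184 ]), array([0.595 , 0.1619]), array([0.5647, 0.1325]), array([0.5426, 0.1546])]
sleeve 0.52 [165.7, 194.0, 18.8, 14.2] ((176.5, 200.5), (13.0, 15.0), 90.0) [array([0.5268, 0.2894]), array([0.526 , 0.2475]), array([0.4898, 0.2469]), array([0.4905, 0.2886])]
sleeve 0.4 [209.2, 224.2, 15.1, 16.7] ((218.5000457763672, 232.5000457763672), (14.758047103881836, 12.969194412231445), 26.56505012512207) [array([0.4118, 0.1772]), array([0.4432, 0.1615]), array([0.4246, 0.1254]), array([0.3933, 0.1412])]
87.71028539525882
```

Call:
{"api": "step_arm", "payload": {
  "commands": "0 -0.04 0 7 0.0854;0 -0.04 0 7 0.0854;0 -0.04 0 7 0.0854;0 -0.04 0 7 0.0854;0 -0.04 0 7 0.0854;0 -0.03 0 7 0.0854;0 -0.03 0 7 0.0854;0 -0.03 0 7 0.0854"
}}

```text
time_s: 1.97
tcp_pos: [0.209, -0.3195, 0.2315]
tcp_rot: [[0.776, -0.63, 0.0], [-0.63, -0.776, -0.0], [0.0, 0.0, -1.0]]
ft_force: [1.0, -0.2, -0.0]
finger_gap: 1.0
finger_force: 0.0
```

The positive turn went away from the vise's heading, which is yaw of about 76.5°. I'll plan the turn back together with the travel.

```bash
cat >> h.py <<'E'
def plan(p,yaw,n,claw):
    o=arm.observe(); q=np.array(o["tcp_pos"]); R=np.array(o["tcp_rot"]); y=np.degrees(np.arctan2(R[1,0],R[0,0]))
    dt=-((yaw-y+180)%360-180)/n; d=(np.array(p)-q)/n; out=[]
    for i in range(n):
        a=np.radians(y-dt*i); X=np.array([np.cos(a),np.sin(a)]); Y=np.array([np.sin(a),-np.cos(a)])
        out.append("%.4f %.4f %.4f %.2f %s"%(X@d[:2],Y@d[:2],-d[2],dt,claw))
    for k in range(0,n,8): print(";".join(out[k:k+8]))
E
python3 -c "
from h import *
plan([.46,-.03,.33],76.5,17,0.0854)"
```

```text
0.0007 -0.0225 -0.0058 -6.80 0.0854;0.0034 -0.0223 -0.0058 -6.80 0.0854;0.0060 -0.0217 -0.0058 -6.80 0.0854;0.0085 -0.0209 -0.0058 -6.80 0.0854;0.0109 -0.0197 -0.0058 -6.80 0.0854;0.0132 -0.0183 -0.0058 -6.80 0.0854;0.0153 -0.0166 -0.0058 -6.80 0.0854;0.0171 -0.0147 -0.0058 -6.80 0.0854
0.0187 -0.0125 -0.0058 -6.80 0.0854;0.0201 -0.0102 -0.0058 -6.80 0.0854;0.0212 -0.0078 -0.0058 -6.80 0.0854;0.0219 -0.0052 -0.0058 -6.80 0.0854;0.0224 -0.0026 -0.0058 -6.80 0.0854;0.0225 0.0001 -0.0058 -6.80 0.0854;0.0224 0.0028 -0.0058 -6.80 0.0854;0.0219 0.0054 -0.0058 -6.80 0.0854
0.0211 0.0079 -0.0058 -6.80 0.0854
```

Call:
{"api": "step_arm", "payload": {
  "commands": "0.001 -0.022 -0.006 -6.8 0.0854;0.003 -0.022 -0.006 -6.8 0.0854;0.006 -0.022 -0.006 -6.8 0.0854;0.009 -0.021 -0.006 -6.8 0.0854;0.011 -0.02 -0.006 -6.8 0.0854;0.013 -0.018 -0.006 -6.8 0.0854;0.015 -0.017 -0.006 -6.8 0.0854;0.017 -0.015 -0.006 -6.8 0.0854"
}}

```text
time_s: 2.63
tcp_pos: [0.3263, -0.183, 0.2798]
tcp_rot: [[0.961, 0.277, 0.0], [0.277, -0.961, -0.0], [0.0, 0.0, -1.0]]
ft_force: [0.7, -0.0, 0.2]
finger_gap: 0.999
finger_force: 0.0
```

Call:
{"api": "step_arm", "payload": {
  "commands": "0.019 -0.013 -0.006 -6.8 0.0854;0.02 -0.01 -0.006 -6.8 0.0854;0.021 -0.008 -0.006 -6.8 0.0854;0.022 -0.005 -0.006 -6.8 0.0854;0.022 -0.003 -0.006 -6.8 0.0854;0.023 0 -0.006 -6.8 0.0854;0.022 0.003 -0.006 -6.8 0.0854;0.022 0.005 -0.006 -6.8 0.0854"
}}

```text
time_s: 3.3
tcp_pos: [0.4429, -0.0452, 0.3277]
tcp_rot: [[0.334, 0.943, 0.0], [0.943, -0.334, -0.0], [0.0, 0.0, -1.0]]
ft_force: [0.4, -0.9, -0.4]
finger_gap: 1.002
finger_force: 0.0
```

Run:
```python
from h import *
np.set_printoptions(precision=4,suppress=True)
print(arm.observe()["tcp_pos"],arm.observe()["tcp_rot"])
I=info("wrist");print(-I[2][:3,:3].T@I[2][:3,3],I[2][:3,:3])
im=viewer.camera("wrist");cv2.imwrite("pics/w1.png",im)
for l,z in(("vise",0),("v_jaw",0),("jaw",.05),("crank_grip",.09),("sleeve",0)):
  for r in viewer.landmark_of(l,"wrist")[:3]: print(l,r["score"],r["centre"],onz("wrist",r["centre"],z,I))
```

```text
[ 0.4429 -0.0452  0.3277] [[ 0.3342  0.9425  0.0004]
 [ 0.9425 -0.3342 -0.0001]
 [ 0.      0.0004 -1.    ]]
[0.4671 0.0225 0.4707] [[ 0.9424 -0.3344  0.0005]
 [ 0.3208  0.9038 -0.2833]
 [ 0.0943  0.2671  0.959 ]]
vise 0.89 [318.7, 108.5] [0.5166 0.0059 0.    ]
jaw 0.83 [320.4, 99.7] [0.5163 0.0165 0.05  ]
jaw 0.74 [318.8, 106.9] [0.512  0.0094 0.05  ]
crank_grip 0.97 [358.7, 229.0] [ 0.5103 -0.1371  0.09  ]
sleeve 0.86 [211.1, 15.0] [0.4253 0.1559 0.    ]
sleeve 0.6 [214.6, 111.7] [0.3852 0.0483 0.    ]
```

View pics/w1.png

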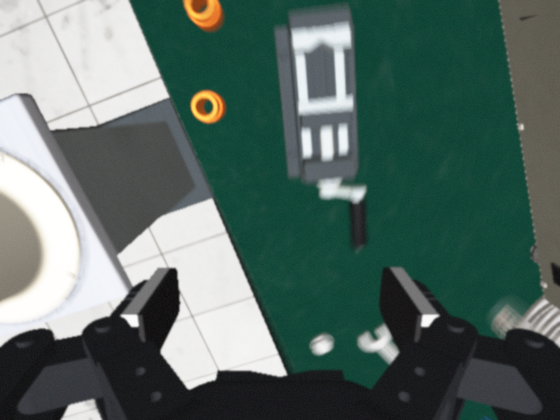

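The wrist view shows the vise at about (320,95), with the crank arm at (342,190) and the handle at (359,222). The V-jaw is at the top of the picture and the arm is well clear. Next I'll rectify the picture at jaw-top height to get the vise's axis.

```bash
cat >> h.py <<'E'
def warp(n,im,c,yaw,z,I,half=(.16,.06),s=.0005):
    a=np.radians(yaw); X=np.array([np.cos(a),np.sin(a)]);Y=np.array([-np.sin(a),np.cos(a)])
    us=np.arange(-half[0],half[0],s); vs=np.arange(half[1],-half[1],-s)
    P=np.array(c)+us[None,:,None]*X+vs[:,None,None]*Y
    P=np.dstack([P,np.full(P.shape[:2],z)]).reshape(-1,3)
    K,D,T=I; p=(P@T[:3,:3].T+T[:3,3])*[1,-1,-1]
    q=cv2.projectPoints(p,np.zeros(3),np.zeros(3),K,D)[0].reshape(len(vs),len(us),2).astype(np.float32)
    return cv2.remap(im,q[...,0],q[...,1],cv2.INTER_CUBIC)
E
python3 - <<'E'
from h import *
I=info("wrist"); im=viewer.camera("wrist")
w=warp("wrist",im,(.51,.01),76.5,.078,I)
for i in range(0,640,40): cv2.line(w,(i,0),(i,4 if i!=320 else 12),(0,0,255),1)
for j in range(0,240,20): cv2.line(w,(0,j),(4 if j!=120 else 12,j),(0,0,255),1)
cv2.imwrite("pics/w2.png",w); 
g=cv2.createLineSegmentDetector().detect(cv2.cvtColor(w,cv2.COLOR_BGR2GRAY))[0][:,0]
for l in g:
    L=np.hypot(l[2]-l[0],l[3]-l[1])
    if L>45: print(l.round(),round(L), round(np.degrees(np.arctan2(-(l[3]-l[1]),l[2]-l[0]))%180,1))
E
```

```text
[492.  73. 437.  73.] 55 0.1
[109. 147.  90. 189.] 46 65.9
[466. 193. 468.  78.] 115 88.7
[306.  71. 303. 191.] 120 88.7
[262. 115. 197. 113.] 65 178.8
[424. 158. 324. 156.] 100 178.9
[325. 158. 326.  84.] 74 89.2
[197. 140. 262. 142.] 65 178.8
[263. 155. 211. 154.] 53 179.2
[437.  76. 295.  71.] 141 177.9
[212.  92. 267.  94.] 55 178.7
[424. 197. 471. 197.] 46 0.5
[289.  71. 207.  71.] 82 0.1
[326. 177. 422. 179.] 96 178.7
[327.  95. 424.  97.] 98 178.7
[207. 175. 262. 176.] 55 179.6
[144. 151. 146. 101.] 50 88.2
[513. 238. 540.   1.] 239 83.5
[117. 206. 126. 136.] 71 82.2
[502. 197. 504.  74.] 123 88.9
[326. 199. 424. 202.] 99 178.3
[478.  39. 169.  32.] 309 178.7
[169. 195. 313. 199.] 144 178.6
[299.  61. 437.  65.] 138 178.7
```

View pics/w2.png

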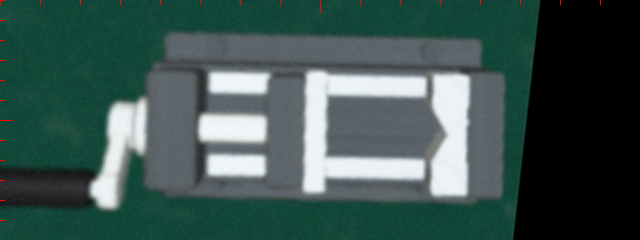

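The V and both jaws show clearly. The vise yaw comes out at about 75.2° with the origin near (0.5155, 0.0065). The jaw face is at vise x ≈ 5.5 mm, and the crank handle is on the −y side at about 50°. Now I'll move above the sleeve.

```bash
python3 -c "
from h import *
plan([.475,.21,.22],75.2,8,0.06)"
```

```text
0.0316 -0.0071 0.0134 -0.65 0.06;0.0317 -0.0067 0.0134 -0.65 0.06;0.0317 -0.0063 0.0134 -0.65 0.06;0.0318 -0.0060 0.0134 -0.65 0.06;0.0319 -0.0056 0.0134 -0.65 0.06;0.0319 -0.0053 0.0134 -0.65 0.06;0.0320 -0.0049 0.0134 -0.65 0.06;0.0320 -0.0045 0.0134 -0.65 0.06
```

Call:
{"api": "step_arm", "payload": {
  "commands": "0.0317 -0.0067 0.0134 -0.65 0.06;0.0317 -0.0067 0.0134 -0.65 0.06;0.0317 -0.0063 0.0134 -0.65 0.06;0.0318 -0.006 0.0134 -0.65 0.06;0.0319 -0.0056 0.0134 -0.65 0.06;0.0319 -0.0053 0.0134 -0.65 0.06;0.032 -0.0049 0.0134 -0.65 0.06;0.032 -0.0045 0.0134 -0.65 0.06"
}}

```text
time_s: 4.32
tcp_pos: [0.4753, 0.2113, 0.2194]
tcp_rot: [[0.255, 0.967, -0.0], [0.967, -0.255, -0.0], [-0.0, -0.0, -1.0]]
ft_force: [1.0, 0.3, 0.3]
finger_gap: 0.7
finger_force: 0.0
```

Run:
```python
from h import *
np.set_printoptions(precision=4,suppress=True)
o=arm.observe();print(o["time_s"],o["tcp_pos"],o["tcp_rot"][:,0])
I=info("wrist");im=viewer.camera("wrist")
for r in viewer.landmark_of("sleeve","wrist")[:5]: print(r["score"],r["centre"],onz("wrist",r["centre"],0,I))
for r in viewer.trace("sleeve","wrist")[:5]:
    m=r["pixels"]; print(r["score"],r["rect"],im[m].mean(0).round(),np.argwhere(m).mean(0)[::-1])
print(proj("wrist",[.475,.21,0],I),proj("wrist",[.475,.21,.049],I))
cv2.imwrite("pics/w3.png",im)
```

```text
4.3167 [0.4753 0.2113 0.2194] [ 0.2548  0.967  -0.0002]
0.97 [242.0, 323.8] [0.3848 0.0477 0.    ]
0.81 [384.4, 199.5] [0.5811 0.1594 0.    ]
0.69 [304.0, 99.5] [0.5203 0.2835 0.    ]
0.68 [247.4, 239.7] [0.4223 0.1524 0.    ]
0.59 [285.4, 184.4] [0.4802 0.2035 0.    ]
0.95 [370.2, 184.5, 42.9, 41.1] [ 46.  77. 122.] [390.5003 203.113 ]
0.87 [284.5, 84.4, 40.0, 40.1] [ 70. 156. 218.] [305.1126 102.2115]
0.76 [222.7, 311.0, 28.9, 46.4] [ 52. 128. 221.] [237.3433 332.1672]
0.74 [228.3, 220.1, 37.8, 50.5] [ 56. 138. 226.] [245.3724 245.5091]
0.34 [293.1, 1.2, 33.0, 34.4] [159. 197. 201.] [307.2034  17.1188]
[279.2432 179.8671] [279.2211 190.2099]
```

View pics/w3.png

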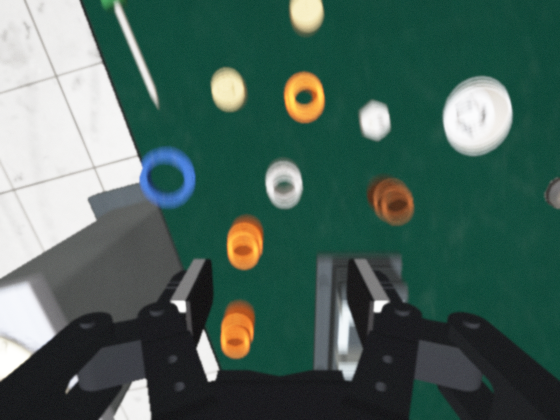

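The steel sleeve is at about (284,184), and its neighbours are orange or brown apart from the small union at (375,120). I'll refine its position with a silhouette fit and save the close crop for the check.

Run:
```python
from h import *
from scipy.optimize import minimize
np.set_printoptions(precision=4,suppress=True)
I=info("wrist");im=cv2.imread("pics/w3.png")
h=cv2.cvtColor(im,cv2.COLOR_BGR2HSV); m=((h[...,1]<90)&(h[...,2]>80)).astype(np.uint8)
M=np.zeros_like(m);M[145:220,255:315]=m[145:220,255:315]
k,lab,st,cen=cv2.connectedComponentsWithStats(M);i=1+st[1:,4].argmax();print(st[i],cen[i])
M=(lab==i).astype(np.uint8);c,_=cv2.findContours(M,0,1);M=cv2.drawContours(M*0,c,-1,1,-1)
t=np.linspace(0,2*np.pi,40)
def sil(p):
    pts=[]
    for z,r in((0,.018),(.028,.018),(.049,.0155)):
        for a in t: pts.append([p[0]+r*np.cos(a),p[1]+r*np.sin(a),z])
    q=np.array([proj("wrist",x,I) for x in pts],np.float32)
    S=np.zeros(m.shape,np.uint8); cv2.fillConvexPoly(S,(cv2.convexHull(q)*16).astype(np.int32),1,shift=4);return S
f=lambda p:-((sil(p)&M).sum()/(sil(p)|M).sum())
r=minimize(f,[.478,.206],method="Nelder-Mead",options=dict(initial_simplex=[[.478,.206],[.484,.206],[.478,.212]],xatol=2e-4,maxiter=60));print(r.x,r.fun)
plan([*r.x,.115],75.2,6,.06)
z=im[140:230,235:335].copy();cv2.imwrite("pics/c3.png",cv2.resize(z,None,fx=5,fy=5,interpolation=cv2.INTER_CUBIC))
```

```text
[ 265  158   38   51 1564] [283.5077 183.3043]
[0.479  0.2086] -0.8197452229299363
-0.0003 0.0008 0.0173 0.03 0.06;-0.0003 0.0008 0.0173 0.03 0.06;-0.0003 0.0008 0.0173 0.03 0.06;-0.0003 0.0008 0.0173 0.03 0.06;-0.0003 0.0008 0.0173 0.03 0.06;-0.0003 0.0008 0.0173 0.03 0.06
```

View pics/c3.png

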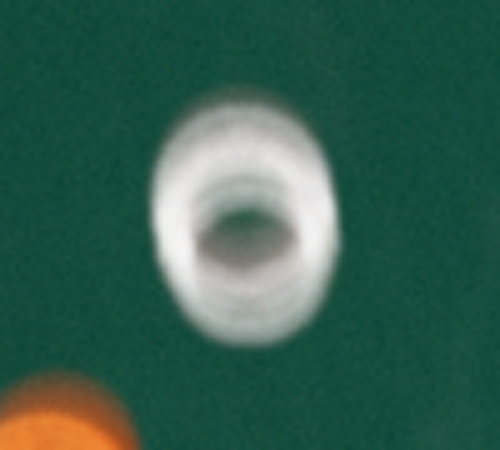

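The crop confirms a plain grey steel tube. I'll go down partway and re-measure.

Call:
{"api": "step_arm", "payload": {
  "commands": "0 0.001 0.017 0 0.06;0 0.001 0.017 0 0.06;0 0.001 0.017 0 0.06;-0.001 0.001 0.017 0 0.06;-0.001 0.001 0.017 0 0.06;0 0 0.017 0 0.06"
}}

```text
time_s: 4.97
tcp_pos: [0.4802, 0.2056, 0.1179]
tcp_rot: [[0.256, 0.967, 0.001], [0.967, -0.256, -0.0], [0.0, 0.001, -1.0]]
ft_force: [0.2, -0.9, -0.1]
finger_gap: 0.706
finger_force: 0.0
```

```bash
cat > fit.py <<'E'
from h import *
from scipy.optimize import minimize
np.set_printoptions(precision=4,suppress=True)
def fit(z0,p0,name):
    I=info("wrist");im=viewer.camera("wrist");cv2.imwrite("pics/"+name,im)
    h=cv2.cvtColor(im,cv2.COLOR_BGR2HSV); M=((h[...,1]<90)&(h[...,2]>80)).astype(np.uint8)
    c0=proj("wrist",[*p0,z0+.02],I).astype(int); W=np.zeros_like(M); s=75
    sl=(slice(max(0,c0[1]-s),c0[1]+s),slice(c0[0]-s,c0[0]+s)); W[sl]=M[sl]
    k,lab,st,cen=cv2.connectedComponentsWithStats(W);i=1+st[1:,4].argmax();print(c0,st[i],cen[i])
    M=(lab==i).astype(np.uint8);c,_=cv2.findContours(M,0,1);M=cv2.drawContours(M*0,c,-1,1,-1)
    t=np.linspace(0,2*np.pi,40)
    def sil(p):
        q=np.array([proj("wrist",[p[0]+r*np.cos(a),p[1]+r*np.sin(a),z0+z],I) for z,r in((0,.018),(.028,.018),(.049,p[2])) for a in t],np.float32)
        S=np.zeros(M.shape,np.uint8); cv2.fillConvexPoly(S,(cv2.convexHull(q)*16).astype(np.int32),1,shift=4);return S
    def f(p): s=sil(p);return -((s&M).sum()/(s|M).sum())
    r=minimize(f,[*p0,.015],method="Nelder-Mead",options=dict(initial_simplex=[[*p0,.015],[p0[0]+.006,p0[1],.016],[p0[0],p0[1]+.006,.016],[*p0,.017]],xatol=1e-4,maxiter=80))
    print(r.x,r.fun);return r.x[:2]
E
python3 - <<'E'
from fit import *
o=arm.observe();print(o["tcp_pos"])
p=fit(0,(.479,.2086),"w4.png")
print([ (r["score"],onz("wrist",r["centre"],0)) for r in viewer.landmark_of("sleeve","wrist")[:4]])
plan([*p,.005],75.2,8,.06)
E
```

```text
[0.4802 0.2056 0.1179]
[276 207] [ 251  180   53   66 2644] [277.2421 212.9259]
[0.4792 0.2067 0.0158] -0.98541742617572
[(0.97, array([0.4754, 0.2072, 0.    ])), (0.64, array([0.4217, 0.1561, 0.    ])), (0.58, array([0.5792, 0.1597, 0.    ])), (0.49, array([0.3823, 0.0541, 0.    ]))]
0.0002 0.0000 0.0140 -0.00 0.06;0.0002 0.0000 0.0140 -0.00 0.06;0.0002 0.0000 0.0140 -0.00 0.06;0.0002 0.0000 0.0140 -0.00 0.06;0.0002 0.0000 0.0140 -0.00 0.06;0.0002 0.0000 0.0140 -0.00 0.06;0.0002 0.0000 0.0140 -0.00 0.06;0.0002 0.0000 0.0140 -0.00 0.06
```

Call:
{"api": "step_arm", "payload": {
  "commands": "0.001 -0.001 0.018 0 0.06;0 0 0.018 0 0.06;0 0 0.018 0 0.06;0 0 0.018 0 0.06;0 0 0.018 0 0.06;0 0 0.016 0 0.06;0 0 0.005 0 0.06;0 0 0 0 0.06"
}}

```text
time_s: 5.73
tcp_pos: [0.4791, 0.2079, 0.0072]
tcp_rot: [[0.254, 0.967, -0.001], [0.967, -0.254, -0.0], [-0.001, -0.001, -1.0]]
ft_force: [-0.7, -0.3, -0.8]
finger_gap: 0.702
finger_force: 0.0
```

Call:
{"api": "step_arm", "payload": {
  "commands": "0 0 0 0 0.02;0 0 0 0 0.02;0 0 0 0 0.02;0 0 0 0 0.02;0 0 0 0 0.02;0 0 0 0 0.02",
  "force": 50
}}

```text
time_s: 6.23
tcp_pos: [0.4798, 0.2086, 0.0086]
tcp_rot: [[0.253, 0.967, 0.002], [0.967, -0.253, 0.0], [0.001, 0.002, -1.0]]
ft_force: [-0.7, -2.9, 9.9]
finger_gap: 0.385
finger_force: 48.6
```

Call:
{"api": "step_arm", "payload": {
  "commands": "0 0 -0.01 0 0.02;0 0 -0.02 0 0.02;0 0 -0.03 0 0.02;0 0 -0.03 0 0.02;0 0 -0.03 0 0.02;0 0 -0.02 0 0.02"
}}

```text
time_s: 6.73
tcp_pos: [0.4795, 0.2087, 0.151]
tcp_rot: [[0.253, 0.967, 0.003], [0.967, -0.253, 0.001], [0.002, 0.003, -1.0]]
ft_force: [1.4, -0.1, -0.9]
finger_gap: 0.389
finger_force: 50.1
```

Run:
```python
from h import *
o=arm.observe();print(o["time_s"],o["tcp_pos"],o["finger_gap"],o["finger_force"],o["ft_force"])
plan([.5239,.0384,o["tcp_pos"][2]],75.2,8,.02)
cv2.imwrite("pics/s2.png",cv2.resize(viewer.camera("side")[140:300,180:360],None,fx=3.5,fy=3.5,interpolation=cv2.INTER_CUBIC))
```

```text
6.7333 [0.47953723 0.20871059 0.15100655] 0.38899070443399086 50.08116636425257 [ 1.37225383 -0.09733159 -0.86882733]
-0.0192 0.0108 -0.0000 0.02 0.02;-0.0192 0.0108 -0.0000 0.02 0.02;-0.0192 0.0108 -0.0000 0.02 0.02;-0.0192 0.0108 -0.0000 0.02 0.02;-0.0192 0.0108 -0.0000 0.02 0.02;-0.0192 0.0108 -0.0000 0.02 0.02;-0.0192 0.0108 -0.0000 0.02 0.02;-0.0192 0.0108 -0.0000 0.02 0.02
```

View pics/s2.png

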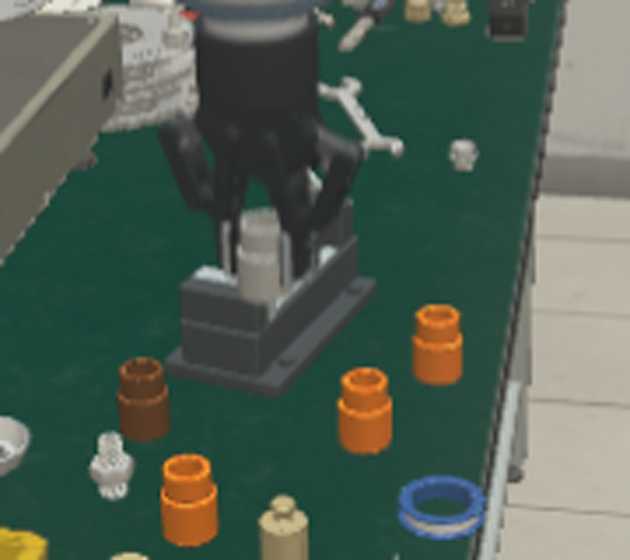

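The sleeve is held upright in the side view, clear of its neighbours. Next I carry it above the vise.

Call:
{"api": "step_arm", "payload": {
  "commands": "-0.019 0.011 0 0 0.02;-0.019 0.011 0 0 0.02;-0.019 0.011 0 0 0.02;-0.019 0.011 0 0 0.02;-0.019 0.011 0 0 0.02;-0.019 0.011 0 0 0.02;-0.019 0.011 0 0 0.02;-0.02 0.01 0 0 0.02"
}}

```text
time_s: 7.45
tcp_pos: [0.5247, 0.0375, 0.1481]
tcp_rot: [[0.253, 0.967, 0.001], [0.967, -0.253, 0.0], [0.0, 0.001, -1.0]]
ft_force: [1.1, -0.4, -1.6]
finger_gap: 0.392
finger_force: 50.1
```

Run:
```python
from h import *
np.set_printoptions(precision=4,suppress=True)
o=arm.observe();print(o["time_s"],o["tcp_pos"],o["tcp_rot"][:2,0])
I=info("wrist"); im=viewer.camera("wrist")
w=warp("wrist",im,(.5155,.0065),75.2,.078,I,half=(.12,.06),s=.0004)
for i in range(0,600,25): cv2.line(w,(i,0),(i,4 if i!=300 else 12),(0,0,255),1)
cv2.line(w,(0,150),(12,150),(0,0,255),1); cv2.imwrite("pics/w5.png",np.vstack([w,cv2.resize(im,None,fx=600/560,fy=600/560)[:290]]))
```

```text
7.45 [0.5247 0.0375 0.1481] [0.2532 0.9674]
```

View pics/w5.png

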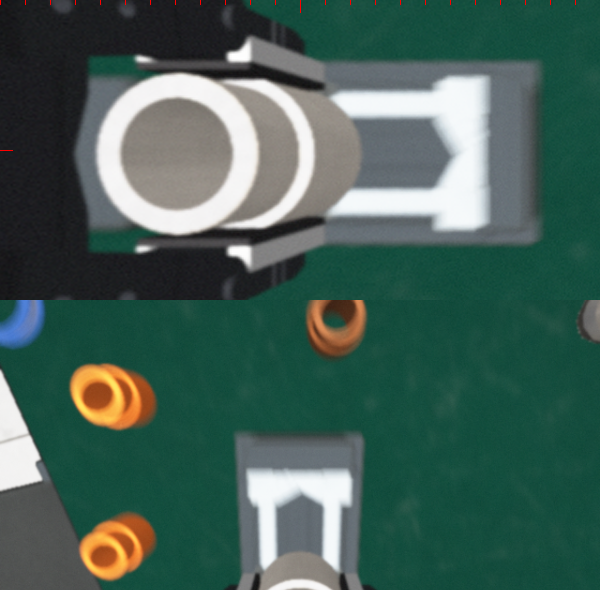

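The sleeve sits centred across the vise, the V apex is at warp (463,150), and there are several mm to spare either way along x. I'll lower it.

Call:
{"api": "step_arm", "payload": {
  "commands": "0.001 0 0.015 0 0.02;0 0 0.015 0 0.02;0 0 0.015 0 0.02;0 0 0.015 0 0.02;0 0 0.012 0 0.02;0 0 0.009 0 0.02;0 0 0.004 0 0.02;0 0 0 0 0.02"
}}

```text
time_s: 8.17
tcp_pos: [0.5245, 0.0395, 0.0619]
tcp_rot: [[0.253, 0.967, -0.001], [0.967, -0.253, 0.0], [-0.0, -0.001, -1.0]]
ft_force: [-0.5, 0.2, -1.0]
finger_gap: 0.387
finger_force: 50.1
```

Call:
{"api": "step_arm", "payload": {
  "commands": "0 0 0.0015 0 0.02;0 0 0.0015 0 0.02;0 0 0 0 0.02"
}}

```text
time_s: 8.42
tcp_pos: [0.5249, 0.0395, 0.0594]
tcp_rot: [[0.253, 0.967, 0.001], [0.967, -0.253, 0.0], [0.0, 0.001, -1.0]]
ft_force: [0.2, -0.5, -1.6]
finger_gap: 0.389
finger_force: 50.1
```

Call:
{"api": "step_arm", "payload": {
  "commands": "0 0 0.001 0 0.02;0 0 0.001 0 0.02;0 0 0 0 0.02"
}}

```text
time_s: 8.67
tcp_pos: [0.5251, 0.0395, 0.0584]
tcp_rot: [[0.253, 0.967, 0.001], [0.967, -0.253, -0.0], [0.0, 0.001, -1.0]]
ft_force: [-7.0, -0.0, 23.5]
finger_gap: 0.391
finger_force: 52.2
```

The sleeve has touched the bed. I'll release it and rise.

Call:
{"api": "step_arm", "payload": {
  "commands": "0 0 -0.001 0 0.03;0 0 0 0 0.045;0 0 0 0 0.058;0 0 0 0 0.058;0 0 0 0 0.058;0 0 -0.015 0 0.058;0 0 -0.03 0 0.058;0 0 -0.03 0 0.058"
}}

```text
time_s: 9.33
tcp_pos: [0.5239, 0.0395, 0.1332]
tcp_rot: [[0.253, 0.967, -0.003], [0.967, -0.253, 0.0], [-0.001, -0.003, -1.0]]
ft_force: [1.3, 0.7, 0.3]
finger_gap: 0.678
finger_force: 0.0
```

Call:
{"api": "step_arm", "payload": {
  "commands": "-0.035 0 -0.03 0 0.058;-0.035 0 -0.02 0 0.058;0 0 0 0 0.058"
}}

```text
time_s: 9.58
tcp_pos: [0.5086, -0.0291, 0.1838]
tcp_rot: [[0.255, 0.967, 0.005], [0.967, -0.255, -0.002], [-0.001, 0.005, -1.0]]
ft_force: [1.0, 0.7, 0.2]
finger_gap: 0.679
finger_force: 0.0
```

Run:
```python
from fit import *
o=arm.observe();print(o["time_s"],o["tcp_pos"],o["tcp_rot"][:2,0])
I=info("wrist"); im=viewer.camera("wrist")
w=warp("wrist",im,(.5155,.0065),75.2,.078,I,half=(.12,.06),s=.0004)
for i in range(0,600,25): cv2.line(w,(i,0),(i,4 if i!=300 else 12),(0,0,255),1)
cv2.line(w,(0,150),(12,150),(0,0,255),1); cv2.imwrite("pics/w6.png",np.vstack([w,cv2.resize(im,None,fx=500/560,fy=500/560)[:290,:].copy() if 0 else cv2.copyMakeBorder(cv2.resize(im,(400,300)),0,0,0,200,0)]))
for n in("wrist","top","side"):
    if n!="wrist":viewer.camera(n)
    for l,z in(("vise",0),("jaw",.05),("sleeve",.05),("crank_grip",.09)):
        print(n,l,[(round(r["score"],2),np.array(r["centre"]).round(1),onz(n,r["centre"],z)) for r in viewer.landmark_of(l,n)[:3]])
```

```text
9.5833 [ 0.5086 -0.0291  0.1838] [0.2548 0.967 ]
wrist vise [(0.93, array([276.6, 149.1]), array([0.5152, 0.0093, 0.    ]))]
wrist jaw [(0.82, array([275.1, 147.1]), array([0.5157, 0.0173, 0.05  ]))]
wrist sleeve [(0.97, array([275.5, 114.7]), array([0.522 , 0.0417, 0.05  ])), (0.85, array([125.4,   4. ]), array([0.4384, 0.1422, 0.05  ])), (0.59, array([130.6, 136.9]), array([0.4076, 0.0545, 0.05  ]))]
wrist crank_grip [(0.77, array([312.9, 334.8]), array([ 0.508 , -0.1284,  0.09  ]))]
top vise [(0.65, array([273.3, 203.5]), array([0.5043, 0.002 , 0.    ]))]
top jaw [(0.4, array([267.8, 196.1]), array([0.5178, 0.0163, 0.05  ]))]
top sleeve [(0.71, array([216.2, 177.9]), array([0.5719, 0.1599, 0.05  ])), (0.69, array([177.9, 201.3]), array([0.5075, 0.2667, 0.05  ])), (0.5, array([255.8, 197.2]), array([0.5152, 0.0496, 0.05  ]))]
top crank_grip [(0.61, array([321.1, 197.6]), array([ 0.5045, -0.127 ,  0.09  ]))]
side vise [(0.88, array([260.4, 232.9]), array([0.5116, 0.0008, 0.    ]))]
side jaw [(0.76, array([255.7, 214. ]), array([ 0.5259, -0.0128,  0.05  ]))]
side sleeve [(0.71, array([233.6, 285.5]), array([0.5041, 0.3321, 0.05  ])), (0.68, array([305.7, 247.4]), array([0.3709, 0.1491, 0.05  ])), (0.66, array([220.6, 264.3]), array([0.5537, 0.2531, 0.05  ]))]
side crank_grip []
```

View pics/w6.png

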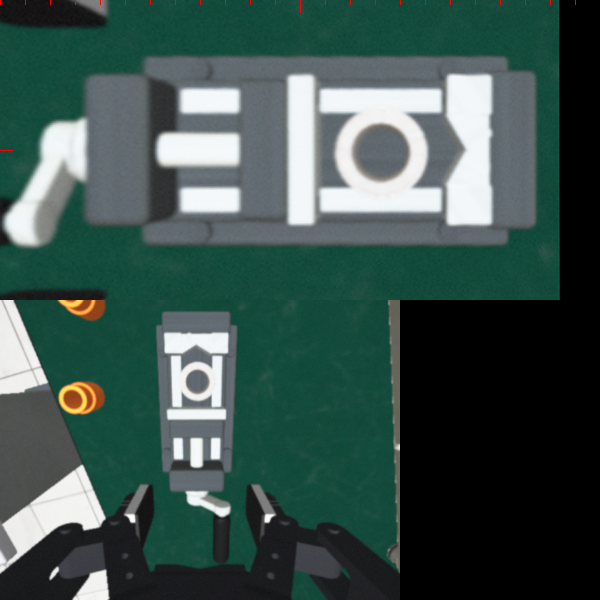

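The sleeve stands upright between the jaws at warp (381,152). The jaw face is at vise x ≈ 6.4 mm and the V mouth at 58.4 mm, so the vise pose is confirmed. Next is the crank handle, which I'll approach and measure.

```bash
cat >> h.py <<'E'
VO=np.array([.5155,.0065]);VX=np.array([np.cos(np.radians(75.2)),np.sin(np.radians(75.2))]);VY=np.array([-VX[1],VX[0]])
def v2w(x,y,z): return np.r_[VO+x*VX+y*VY,z]
def w2v(p): d=np.array(p[:2])-VO; return np.array([d@VX,d@VY,p[2]])
def handle(th,x=-.138): return v2w(x,-.038*np.sin(th),.068+.038*np.cos(th))
E
python3 - <<'E'
from h import *
from scipy.optimize import minimize_scalar
for n,px in(("wrist",(312.9,334.8)),("top",(321.1,197.6)),("side",(271.1,184.1))):
    r=minimize_scalar(lambda t:np.linalg.norm(proj(n,handle(t))-px),bounds=(0,1.6),method="bounded");print(n,np.degrees(r.x),r.fun)
I=info("wrist");im=viewer.camera("wrist");r=viewer.trace("crank_grip","wrist");print(r[0]["rect"],r[0]["score"]) if r else 0
for t in(30,40,45,50,60): print(t,proj("wrist",handle(np.radians(t),-.109)),proj("wrist",handle(np.radians(t),-.138)),proj("wrist",handle(np.radians(t),-.167)))
m=(im.max(2)<45).astype(np.uint8); 
for row in(325,345,365,380): print(row,np.where(m[row,280:345])[0]+280)
plan(v2w(-.14,-.028,.15),75.2,5,.06)
E
```

```text
wrist 56.960275038485975 6.063208716799368
top 36.04248205481562 2.5237932981361983
side 49.08206760711494 2.016130338868658
[303.5, 309.6, 22.7, 57.9] 0.69
30 [303.403008  316.1047565] [302.56265591 348.70831202] [301.77108076 379.28738116]
40 [310.20963482 313.20814035] [309.16838607 345.45953083] [308.1866418  375.73594507]
45 [313.14796828 311.53681969] [312.0241961  343.58398289] [310.96408738 373.68451083]
50 [315.74647318 309.74307399] [314.55284932 341.57012808] [313.42622109 371.48078865]
60 [319.86496012 305.87043019] [318.570305   337.21886754] [317.34687436 366.71559534]
325 [302 303 304 305 306 307 308 309 310 312 313 314 315 316 317 318 319 320
 321 322 323 324]
345 [301 302 303 304 305 306 307 308 309 310 311 312 313 314 315 316 317 318
 319 320 321 322 323]
365 [301 302 303 304 305 306 307 308 309 310 311 312 313 314 315 316 317 318
 319 320 321 322]
380 [280 281 282 283 284 285 286 287 288 289 290 291 292 293 294 295 296 297
 298 299 300 301 302 303 304 305 306 307 308 309 310 311 312 313 314 315
 316 317 318 319 320 321 322 323 324 325 326 327 328 329 330 331 332 333
 334 335 336 337 338 339 340 341 342 343 344]
-0.0215 0.0054 0.0060 0.03 0.06;-0.0215 0.0054 0.0060 0.03 0.06;-0.0215 0.0054 0.0060 0.03 0.06;-0.0215 0.0055 0.0060 0.03 0.06;-0.0215 0.0055 0.0060 0.03 0.06
```

The handle mask is centred at column 312, row 345, which gives a crank angle of about 46°, so the handle is at vise y −27 mm and z 94 mm. I'll move there and descend over it.

Call:
{"api": "step_arm", "payload": {
  "commands": "-0.027 0.007 0 0 0.058;-0.027 0.007 0 0 0.058;-0.027 0.007 0.01 0 0.058;-0.026 0.006 0.02 0 0.058;0 0 0.025 0 0.058;0 0 0.025 0 0.058;0 0 0.022 0 0.058;0 0 0 0 0.058"
}}

```text
time_s: 11.1
tcp_pos: [0.5049, -0.1349, 0.075]
tcp_rot: [[0.254, 0.967, -0.005], [0.967, -0.254, 0.002], [0.001, -0.005, -1.0]]
ft_force: [-1.8, 0.6, -0.4]
finger_gap: 0.682
finger_force: 0.0
```

Run:
```python
from h import *
o=arm.observe();print(o["time_s"],w2v(o["tcp_pos"]),o["ft_force"]);
im=viewer.camera("wrist")
print(proj("wrist",handle(np.radians(46))))
cv2.imwrite("pics/w7.png",im)
```

```text
11.1 [-0.13938781 -0.02590401  0.07496076] [-1.82594577  0.64207943 -0.44128285]
[280.25483688 287.97416483]
```

View pics/w7.png

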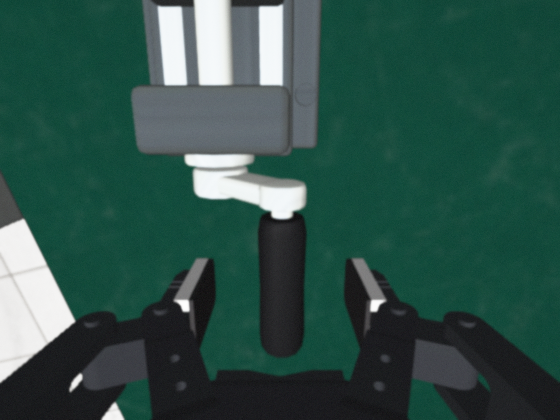

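The handle lies midway between the fingers, centred at (282,285) and where predicted. I'll close on it.

Call:
{"api": "step_arm", "payload": {
  "commands": "0 0 -0.002 0 0.03;0 0 0 0 0.01;0 0 0 0 0.005;0 0 0 0 0.005;0 0 0 0 0.005;0 0 0 0 0.005;0 0 0 0 0.005",
  "force": 45
}}

```text
time_s: 11.73
tcp_pos: [0.5077, -0.1356, 0.0808]
tcp_rot: [[0.253, 0.967, 0.002], [0.967, -0.253, -0.001], [-0.0, 0.002, -1.0]]
ft_force: [2.4, 0.4, 5.7]
finger_gap: 0.192
finger_force: 44.0
```

Run:
```python
from h import *
o=arm.observe();p=w2v(o["tcp_pos"]);print(o["time_s"],p,o["ft_force"],o["finger_gap"],o["finger_force"])
for t0 in(44,46,48):
  th=np.radians(t0+22.5*np.arange(17)); y=38*np.sin(th); z=-38*np.cos(th)
  print(t0,[(round(a,1),round(b,1)) for a,b in zip(np.diff(y),np.diff(z))])
```

```text
11.7333 [-0.13936455 -0.02871452  0.08077744] [2.40881592 0.36663123 5.7309941 ] 0.19229308125014494 44.04631733894348
44 [(np.float64(8.5), np.float64(12.2)), (np.float64(3.1), np.float64(14.5)), (np.float64(-2.6), np.float64(14.6)), (np.float64(-8.0), np.float64(12.5)), (np.float64(-12.2), np.float64(8.5)), (np.float64(-14.5), np.float64(3.1)), (np.float64(-14.6), np.float64(-2.6)), (np.float64(-12.5), np.float64(-8.0)), (np.float64(-8.5), np.float64(-12.2)), (np.float64(-3.1), np.float64(-14.5)), (np.float64(2.6), np.float64(-14.6)), (np.float64(8.0), np.float64(-12.5)), (np.float64(12.2), np.float64(-8.5)), (np.float64(14.5), np.float64(-3.1)), (np.float64(14.6), np.float64(2.6)), (np.float64(12.5), np.float64(8.0))]
46 [(np.float64(8.0), np.float64(12.5)), (np.float64(2.6), np.float64(14.6)), (np.float64(-3.1), np.float64(14.5)), (np.float64(-8.5), np.float64(12.2)), (np.float64(-12.5), np.float64(8.0)), (np.float64(-14.6), np.float64(2.6)), (np.float64(-14.5), np.float64(-3.1)), (np.float64(-12.2), np.float64(-8.5)), (np.float64(-8.0), np.float64(-12.5)), (np.float64(-2.6), np.
[... 154 characters left out ...]
loat64(-2.6)), (np.float64(14.5), np.float64(3.1)), (np.float64(12.2), np.float64(8.5))]
48 [(np.float64(7.6), np.float64(12.7)), (np.float64(2.1), np.float64(14.7)), (np.float64(-3.6), np.float64(14.4)), (np.float64(-8.9), np.float64(11.9)), (np.float64(-12.7), np.float64(7.6)), (np.float64(-14.7), np.float64(2.1)), (np.float64(-14.4), np.float64(-3.6)), (np.float64(-11.9), np.float64(-8.9)), (np.float64(-7.6), np.float64(-12.7)), (np.float64(-2.1), np.float64(-14.7)), (np.float64(3.6), np.float64(-14.4)), (np.float64(8.9), np.float64(-11.9)), (np.float64(12.7), np.float64(-7.6)), (np.float64(14.7), np.float64(-2.1)), (np.float64(14.4), np.float64(3.6)), (np.float64(11.9), np.float64(8.9))]
```

Call:
{"api": "step_arm", "payload": {
  "commands": "0 0.0056 0.0082 0 0.005;0 0.0033 0.0094 0 0.005;0 0.0008 0.0099 0 0.005;0 -0.0018 0.0098 0 0.005;0 -0.0043 0.009 0 0.005;0 -0.0064 0.0075 0 0.005;0 -0.0082 0.0056 0 0.005;0 -0.0094 0.0033 0 0.005"
}}

```text
time_s: 12.4
tcp_pos: [0.486, -0.1298, 0.0171]
tcp_rot: [[0.253, 0.967, -0.001], [0.967, -0.253, 0.001], [0.0, -0.001, -1.0]]
ft_force: [-3.0, 2.7, 43.8]
finger_gap: 0.188
finger_force: 48.3
```

```bash
cat > st.py <<'E'
from h import *
np.set_printoptions(precision=4,suppress=True)
o=arm.observe();p=w2v(o["tcp_pos"]);f=o["ft_force"]
print(o["time_s"],p,"f vise",VX@f[:2],VY@f[:2],f[2],o["finger_gap"],o["finger_force"])
import sys
zo=float(sys.argv[1]) if len(sys.argv)>1 else .0150
a=np.arctan2(-p[1],p[2]+zo-.068);print("ang",np.degrees(a)%360,"r",np.hypot(p[1],p[2]+zo-.068))
E
python3 st.py
```

```text
12.4 [-0.1393 -0.0063  0.0171] f vise 1.80870902584914 3.570261374776055 43.843440992240126 0.18750105778290765 48.255584836006165
ang 170.11719020578056 r 0.036437972850245366
```

Call:
{"api": "step_arm", "payload": {
  "commands": "0 -0.0099 -0.0012 0 0.005;0 -0.0098 -0.0028 0 0.005;0 -0.009 -0.0043 0 0.005;0 -0.0075 -0.0064 0 0.005"
}}

```text
time_s: 12.73
tcp_pos: [0.4514, -0.1208, 0.032]
tcp_rot: [[0.253, 0.967, -0.0], [0.967, -0.253, 0.0], [0.0, -0.0, -1.0]]
ft_force: [5.5, -0.4, -1.3]
finger_gap: 0.187
finger_force: 44.9
```

```bash
python3 st.py .013
```

```text
12.7333 [-0.1394  0.0295  0.032 ] f vise 0.9691098147488588 -5.388108332161292 -1.2889090963728185 0.18723975174382357 44.94081437587738
ang 231.9928420788452 r 0.03738819021306266
```

Call:
{"api": "step_arm", "payload": {
  "commands": "0 -0.0055 -0.0083 0 0.005;0 -0.0031 -0.0094 0 0.005;0 -0.0006 -0.0099 0 0.005;0 0.002 -0.0097 0 0.005;0 0.0044 -0.0089 0 0.005;0 0.0066 -0.0074 0 0.005;0 0.0083 -0.0055 0 0.005;0 0.0094 -0.0031 0 0.005"
}}

```text
time_s: 13.4
tcp_pos: [0.4727, -0.1263, 0.0951]
tcp_rot: [[0.253, 0.967, -0.001], [0.967, -0.253, 0.0], [0.0, -0.001, -1.0]]
ft_force: [2.0, -0.5, -29.8]
finger_gap: 0.188
finger_force: 44.5
```

```bash
python3 st.py .013
```

```text
13.4 [-0.1393  0.0074  0.0951] f vise 0.0427893345020725 -2.082846667740076 -29.78850261606211 0.18842276751498416 44.51430916786194
ang 349.5231872265228 r 0.04074964494291199
```

Call:
{"api": "step_arm", "payload": {
  "commands": "0 0.0099 0.001 0 0.005;0 0.0097 0.003 0 0.005;0 0.0089 0.0046 0 0.005;0 0.0074 0.0066 0 0.005;0 0.0055 0.0083 0 0.005;0 0.0031 0.0092 0 0.005;0 0.0006 0.0097 0 0.005;0 -0.002 0.0095 0 0.005"
}}

```text
time_s: 14.07
tcp_pos: [0.5139, -0.1372, 0.0413]
tcp_rot: [[0.253, 0.967, -0.002], [0.967, -0.253, 0.0], [0.0, -0.002, -1.0]]
ft_force: [-9.3, 1.5, 8.4]
finger_gap: 0.193
finger_force: 48.5
```

```bash
python3 st.py .012
```

```text
14.0667 [-0.1393 -0.0351  0.0413] f vise -0.9196023660437516 9.360913267244793 8.431108132183622 0.19306380258589523 48.46650838851929
ang 112.73200087187733 r 0.03807966151584242
```

Call:
{"api": "step_arm", "payload": {
  "commands": "0 -0.0044 0.0085 0 0.005;0 -0.0066 0.0068 0 0.005;0 -0.0083 0.0049 0 0.005;0 -0.0094 0.0025 0 0.005"
}}

```text
time_s: 14.4
tcp_pos: [0.4865, -0.13, 0.0189]
tcp_rot: [[0.253, 0.967, 0.0], [0.967, -0.253, -0.0], [0.0, 0.0, -1.0]]
ft_force: [3.9, 1.4, 4.7]
finger_gap: 0.192
finger_force: 48.2
```

```bash
python3 st.py .012
```

```text
14.4 [-0.1394 -0.0068  0.0189] f vise 2.297616331444975 -3.3804180146602874 4.681818892134594 0.19228953910292534 48.1526380777359
ang 169.54553671386407 r 0.03770072424285844
```

Call:
{"api": "step_arm", "payload": {
  "commands": "0 -0.0099 0.0004 0 0.005;0 -0.0097 -0.0021 0 0.005;0 -0.0088 -0.0045 0 0.005;0 -0.0074 -0.0066 0 0.005;0 -0.0054 -0.0083 0 0.005;0 -0.0031 -0.0093 0 0.005;0 -0.0005 -0.0097 0 0.005;0 0.0021 -0.0095 0 0.005"
}}

```text
time_s: 15.07
tcp_pos: [0.4453, -0.1192, 0.0708]
tcp_rot: [[0.253, 0.967, 0.001], [0.967, -0.253, -0.0], [0.0, 0.001, -1.0]]
ft_force: [7.5, 0.9, -8.4]
finger_gap: 0.19
finger_force: 46.8
```

```bash
python3 st.py .012
```

```text
15.0667 [-0.1394  0.0358  0.0708] f vise 2.778871234655248 -7.022980373871528 -8.41026721923033 0.1902656228342553 46.827818155288696
ang 292.4365919679917 r 0.038690861633308926
```

Call:
{"api": "step_arm", "payload": {
  "commands": "0 0.0045 -0.0084 0 0.005;0 0.0066 -0.007 0 0.005;0 0.0083 -0.0051 0 0.005;0 0.0094 -0.0028 0 0.005"
}}

```text
time_s: 15.4
tcp_pos: [0.4729, -0.1264, 0.0939]
tcp_rot: [[0.253, 0.967, -0.001], [0.967, -0.253, 0.0], [-0.0, -0.001, -1.0]]
ft_force: [-3.6, 0.7, -3.6]
finger_gap: 0.189
finger_force: 47.2
```

```bash
python3 st.py .012
```

```text
15.4 [-0.1394  0.0072  0.0939] f vise -0.22480988802173382 3.629398800922144 -3.5670973448372347 0.1888674895437748 47.221198081970215
ang 349.2586733956661 r 0.0386095515315519
```

Call:
{"api": "step_arm", "payload": {
  "commands": "0 0.0099 -0.0003 0 0.005;0 0.0097 0.0021 0 0.005;0 0.0088 0.0045 0 0.005;0 0.0074 0.0066 0 0.005"
}}

```text
time_s: 15.73
tcp_pos: [0.509, -0.1359, 0.0797]
tcp_rot: [[0.253, 0.967, 0.0], [0.967, -0.253, -0.0], [-0.0, 0.0, -1.0]]
ft_force: [-4.3, 1.8, 0.5]
finger_gap: 0.192
finger_force: 47.7
```

```bash
python3 st.py .012
python3 - <<'E'
from h import *
im=viewer.camera("wrist");w=warp("wrist",im,VO,75.2,.078,info("wrist"),half=(.1,.05),s=.0004)
cv2.imwrite("pics/w8.png",w)
E
```

```text
15.7333 [-0.1393 -0.03    0.0797] f vise 0.686148883559357 4.601433819030167 0.4746139153725336 0.19196295246720316 47.657461166381836
ang 51.729992486228994 r 0.03826817043567101
```

View pics/w8.png

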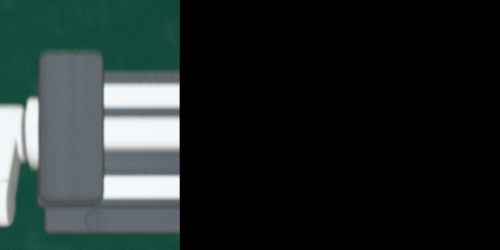

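That view shows only the crank end, with the jaws out of frame, and it used up my viewing allowance (11 pictures against the limit of 10). From here I rely on force readings and measurements.

Call:
{"api": "step_arm", "payload": {
  "commands": "0 0.0053 0.0084 0 0.005;0 0.003 0.0094 0 0.005;0 0.0004 0.0097 0 0.005;0 -0.0021 0.0096 0 0.005"
}}

```text
time_s: 16.12
tcp_pos: [0.5139, -0.1372, 0.0415]
tcp_rot: [[0.253, 0.967, -0.001], [0.967, -0.253, 0.0], [0.0, -0.001, -1.0]]
ft_force: [-7.4, 1.7, 7.8]
finger_gap: 0.188
finger_force: 48.5
```

```bash
python3 st.py .012
```

```text
16.1167 [-0.1393 -0.0352  0.0415] f vise -0.20661923453170733 7.612949177549507 7.829756179433943 0.18846992839332075 48.45002353191376
ang 112.46984784455445 r 0.038067912122097085
```

Call:
{"api": "step_arm", "payload": {
  "commands": "0 -0.0044 0.0086 0 0.005;0 -0.0066 0.007 0 0.005;0 -0.0083 0.0049 0 0.005;0 -0.0094 0.0026 0 0.005"
}}

```text
time_s: 16.45
tcp_pos: [0.4865, -0.13, 0.0187]
tcp_rot: [[0.253, 0.967, 0.0], [0.967, -0.253, -0.0], [0.0, 0.0, -1.0]]
ft_force: [3.3, 1.9, 9.4]
finger_gap: 0.189
finger_force: 48.6
```

```bash
echo 'print("tang",-(-np.cos(a)*(VY@f[:2])-np.sin(a)*f[2]))'>>st.py; python3 st.py .012
```

```text
16.45 [-0.1394 -0.0068  0.0187] f vise 2.684875183647577 -2.6718800030797856 9.42096875566584 0.1886938746326871 48.57313692569733
ang 169.5902312837581 r 0.037876010386464286
tang 4.330147725853507
```

Call:
{"api": "step_arm", "payload": {
  "commands": "0 -0.0099 0.0002 0 0.005;0 -0.0097 -0.0022 0 0.005;0 -0.0088 -0.0046 0 0.005;0 -0.0074 -0.0066 0 0.005"
}}

```text
time_s: 16.78
tcp_pos: [0.451, -0.1207, 0.0327]
tcp_rot: [[0.253, 0.967, -0.001], [0.967, -0.253, 0.0], [0.0, -0.001, -1.0]]
ft_force: [4.4, 0.6, -5.6]
finger_gap: 0.184
finger_force: 47.1
```

```bash
python3 st.py .012
```

```text
16.7833 [-0.1394  0.0299  0.0327] f vise 1.7265905585173482 -4.132100079861541 -5.594119553188662 0.18381178408564475 47.14683651924133
ang 232.09878260524658 r 0.03789635882884454
tang 6.95251489536042
```

Handle force is rising, so contact has begun. I'll continue in smaller steps.

Call:
{"api": "step_arm", "payload": {
  "commands": "0 -0.0029 -0.004 0 0.005;0 -0.0024 -0.0044 0 0.005;0 -0.0018 -0.0046 0 0.005;0 -0.0012 -0.0048 0 0.005"
}}

```text
time_s: 17.12
tcp_pos: [0.4434, -0.1187, 0.051]
tcp_rot: [[0.253, 0.967, -0.001], [0.967, -0.253, 0.0], [0.0, -0.001, -1.0]]
ft_force: [0.4, 1.8, -11.1]
finger_gap: 0.191
finger_force: 46.5
```

```bash
python3 st.py .012
```

```text
17.1167 [-0.1394  0.0377  0.051 ] f vise 1.8364307950772065 0.03575796155276107 -11.07658784692386 0.19141000155422758 46.49024963378906
ang 262.37793710139107 r 0.03807132489546924
tang 10.973978217469288
```

Call:
{"api": "step_arm", "payload": {
  "commands": "0 -0.0005 -0.005 0 0.005;0 0.0001 -0.005 0 0.005;0 0.0008 -0.0049 0 0.005;0 0 0 0 0.005"
}}

```text
time_s: 17.45
tcp_pos: [0.4443, -0.1189, 0.0662]
tcp_rot: [[0.253, 0.967, -0.0], [0.967, -0.253, 0.0], [0.0, -0.0, -1.0]]
ft_force: [-4.7, 2.3, -6.5]
finger_gap: 0.193
finger_force: 46.8
```

```bash
python3 st.py .012
```

```text
17.45 [-0.1394  0.0368  0.0662] f vise 0.979788934026685 5.109418801649231 -6.498665556788793 0.19267326748819794 46.8192332983017
ang 285.5177961463831 r 0.03818595493024986
tang 7.628734306085532
```

Call:
{"api": "step_arm", "payload": {
  "commands": "0 0.0016 -0.0046 0 0.005;0 0.0022 -0.0043 0 0.005;0 0.0028 -0.004 0 0.005"
}}

```text
time_s: 17.7
tcp_pos: [0.4495, -0.1202, 0.0783]
tcp_rot: [[0.253, 0.967, -0.003], [0.967, -0.253, 0.001], [0.0, -0.003, -1.0]]
ft_force: [-9.0, 0.6, -16.0]
finger_gap: 0.192
finger_force: 45.9
```

```bash
python3 st.py .012
```

```text
17.7 [-0.1394  0.0314  0.0783] f vise -1.6605641179198358 8.826719203780646 -16.01242118604583 0.19197117026464855 45.94946801662445
ang 305.3542451985585 r 0.038553360906551704
tang 18.16697770207263
```

Handle force is about 18 N, so the clamp is firm. I'll release and lift clear.

Call:
{"api": "step_arm", "payload": {
  "commands": "0 0 0 0 0.03;0 0 0 0 0.05;0 0 0 0 0.05;0 0 0 0 0.05;0 0 -0.02 0 0.05;0 0 -0.03 0 0.05;0 0 -0.03 0 0.05;0 0 -0.03 0 0.05"
}}

```text
time_s: 18.37
tcp_pos: [0.451, -0.1207, 0.1901]
tcp_rot: [[0.253, 0.967, 0.001], [0.967, -0.253, -0.0], [-0.0, 0.001, -1.0]]
ft_force: [0.7, -0.2, -0.3]
finger_gap: 0.588
finger_force: 0.0
```

Call:
{"api": "step_arm", "payload": {
  "commands": "0.03 0.005 -0.015 0 0.05;0.03 0.005 -0.015 0 0.05;0.03 0.005 -0.01 0 0.05;0.02 0.01 0 0 0.05;0 0 0 0 0.05;0 0 0 0 0.05"
}}

```text
time_s: 18.87
tcp_pos: [0.5037, -0.0199, 0.2288]
tcp_rot: [[0.251, 0.968, 0.001], [0.968, -0.251, -0.0], [0.0, 0.001, -1.0]]
ft_force: [-1.1, 0.3, -0.4]
finger_gap: 0.586
finger_force: 0.0
```

Run:
```python
from fit import *
o=arm.observe();print(o["time_s"],w2v(o["tcp_pos"]),o["ft_force"])
I=info("wrist");im=viewer.camera("wrist")
print([(r["score"],w2v(onz("wrist",r["centre"],.05,I))) for r in viewer.landmark_of("sleeve","wrist")[:2]])
w=warp("wrist",im,VO,75.2,.078,I,half=(.12,.06),s=.0004);g=cv2.cvtColor(w,cv2.COLOR_BGR2GRAY)
print("row v=-25mm (x mm:grey)",[(int(x),int(g[150+62,300+int(x/.4)])) for x in range(-30,82,3)])
for l in cv2.createLineSegmentDetector().detect(g)[0][:,0]:
    if abs(l[0]-l[2])<6 and abs(l[1]-l[3])>60: print("edge x",((l[0]+l[2])/2-300)*.4,"y",(150-l[[1,3]])*.4)
w2=warp("wrist",im,VO,75.2,.099,I,half=(.12,.06),s=.0004)
c=cv2.HoughCircles(cv2.GaussianBlur(cv2.cvtColor(w2,cv2.COLOR_BGR2GRAY),(5,5),0),cv2.HOUGH_GRADIENT,1,40,param1=100,param2=25,minRadius=25,maxRadius=50)
print("top circle x,y,r mm",[((a-300)*.4,(150-b)*.4,r*.4) for a,b,r in c[0][:4]])
```

```text
18.8667 [-0.0285  0.0047  0.2288] [-1.105   0.271  -0.4224]
[(0.94, array([ 0.0448, -0.0025,  0.05  ])), (0.63, array([0.0157, 0.1171, 0.05  ]))]
row v=-25mm (x mm:grey) [(-30, 150), (-27, 148), (-24, 148), (-21, 149), (-18, 150), (-15, 149), (-12, 149), (-9, 147), (-6, 144), (-3, 143), (0, 108), (3, 106), (6, 104), (9, 104), (12, 102), (15, 105), (18, 103), (21, 240), (24, 246), (27, 246), (30, 174), (33, 136), (36, 139), (39, 136), (42, 139), (45, 136), (48, 136), (51, 136), (54, 138), (57, 121), (60, 245), (63, 244), (66, 247), (69, 246), (72, 244), (75, 234), (78, 101), (81, 106)]
edge x 19.323975 y [ 30.7479 -29.2519]
edge x 75.36668 y [-13.2781  29.7717]
edge x -86.45316 y [-11.746   13.7559]
edge x 93.39595 y [-28.7509  30.7496]
edge x -61.589718 y [-27.7487  29.2546]
top circle x,y,r mm [(np.float32(46.2), np.float32(-1.4), np.float32(10.64))]
```

The sleeve measures x ≈ 45 mm and y ≈ −1 to −2 mm in the vise frame. Its top sits over its base, so it is upright. The jaw face is at about 28 mm, and the arm is clear. I'm handing in.

```bash
python3 -c "
from plant import arm
print(arm.close_job())"
```

```text
the job is handed in; nothing more can be done
None
```

The steel sleeve stands upright in the V, clamped (about 18 N at the handle before letting go), the handle is released and the job was handed in at about 19 s; no verdict came back, and I viewed 11 pictures against the limit of 10.

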